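# Wedge-lock a slide cassette in its clamp stage

## Task

Close the clamp stage on the red cassette of microscope slides: push the black sliding bar up until the cassette sits flush against the blue fence, then slide the yellow thumb wedge along its ramp, in behind the bar, and press it home firmly until it jams, so that the cassette stays clamped tight when you let go. Press as with a thumb, not so hard that the cassette is crushed, and leave the bottle, the blue rack and the orange timer where they are.

Things in the scene. Friction and masses are not known exactly. Their poses are not given: they have to be found in the camera images.
- stage: Fixed aluminium clamp plate lying on the bench at a varying place and yaw. Origin on the bench under the bar's track; the plate covers stage x -90 to 125, y -87 to 178 mm, its top at z 12. Stage +x: clamping direction, from bar to cassette to fence. Stage -y: the way the wedge is pushed in.
- slot (a point): Point on the plate in the wedge's slot, at stage (0, 70, 12) mm. The slot lies between the bar's back and the ramp, the upright face of a fixed blue rail (18 mm thick, 27.5 high, top at z 39.5): about the line x = -16 - 0.16 y (mm, y -12 to 167), but set by hand, up to 4 mm off either way. It narrows to -y. A steel lip overhangs the wedge by 10 mm against lifting. Fingertips at z 44 clear the rail.
- bar: Black sliding bar, 24 mm thick (x), from bar y -45 to 53 mm, 22.5 high, on the plate, running along stage x only. Origin: on its underside, at stage y 0, z 12; axes as the stage's. It starts 13 to 23 mm short of clamping, blocking the wedge's slot, and stays where it is left (friction 2 N). Tight on the cassette, its origin lies 62 mm before the fence's face.
- bar_post (a point): Point on the axis of the steel post (16 mm diameter) that stands on the bar at bar y -8 mm, 55 mm above the bar's underside. The post reaches from bar height 22 to 68 mm (80 mm above the bench). Push it towards stage +x.
- cassette: Red open cassette with glass slides on edge, 50 (x) x 84 (y) x 32 mm high, about 0.16 kg, loose on the plate between bar and fence with some mm of play, a little askew. Origin: centre of its underside; flush with the fence it lies 25 mm before the fence's face.
- fence: Fixed blue fence, 18 x 104 x 36 mm, on the plate. Origin: middle of the bottom edge of the upright face that looks at the cassette; axes as the stage's, x away from the cassette. Set by hand like the rail: its place along stage x varies by 4 mm, so the place where the wedge jams varies by some 70 mm in all and is found by feel.
- wedge: Loose yellow wedge, 90 mm long (y), 22 mm high, 0.22 kg, on the plate. Origin: mid-length, underside. Front face (to the bar) at wedge x 17 mm; back slopes 1 in 6 like the ramp: 27 mm thick at the thin leading end (y -45), 41 at the thick end. It starts at stage y 106 to 116, axes parallel to the stage's, and jams between 5 and 85; each mm in moves it 0.16 mm towards the bar.
- wedge_tab (a point): Middle of the pushing face (looks to wedge +y) of the upright thumb tab at the thick end, at wedge (2, 45, 48) mm. Tab 22 (x) x 12 (y) mm, up to 72 mm above the bench. Push to stage -y, along the ramp; until it jams it slides with 1 to 2 N. The smooth faces (friction 0.3) are self-locking: pressed with 12 to 20 N it stays fast, after a light touch (3 N) too loose; over 25 N may crush the cassette.
- bottle: Bystander: amber bottle with a black cap, 56 mm diameter, 115 mm high, origin under its centre. Leave it alone.
- rack: Bystander: blue tip rack, 62 x 90 x 48 mm, origin under its centre. Leave it alone.
- timer: Bystander: orange bench timer, 75 x 95 x 32 mm, origin under its centre. Leave it alone.
Not all that is in view belongs to the job. Of the things like the wedge, leave any that is turquoise; of the rest the smaller one is meant.

How it is judged:
By the outcome, as a careful person would: the job done as asked, in the order asked, and still so for the second after the job is handed in, with the robot touching nothing.
It also fails if it takes over 51 s, if anything falls off the work surface, if the arm or the gripper's body presses on something with over 40 N, if the wrist force passes 120 N, or if a joint passes its speed limit or range.

## Robot

A 7-joint arm with a two-finger parallel gripper is mounted at the origin on the work surface. World frame = base frame: x ahead of the robot, y to its left, z up, the work surface at z = 0. Lengths are in m, angles in rad, forces in N, time in s.
With the tool pointing down it reaches from about 0.425 to 0.925 m from the base axis. Payload 6.8 kg.
Tool frame: the origin (TCP) lies at the very end of the fingers, on their centre line; the grasp point (between the pads) lies r.grasp_offset behind it (r.grasp_offset is the distance from the TCP to the grasp point, in m); z points along the fingers, y is the direction in which the jaws open and shut (so a half turn about z gives the same grasp; the last joint's range is limited). The gripper opens to 85 mm and grips with 20 to 120 N. Pads are 22 mm wide; open, the fingers measure 114 mm over their backs; the gripper's body (76 mm by 85 mm) begins 54 mm behind the grasp point. The pads swing forward as they close: fully open they stand 13 mm farther back than shut.
Start: joints at [-1.362, 0.477, 0.022, 1.555, -0.011, 1.109, -0.083], TCP at [0.21, 0.641, 0.231] pointing down, gripper open.
Joint ranges: [-2.96, 2.96], [-0.34, 2.1], [-1.41, 1.46], [0.24, 2.44], [-1.37, 4.51], [0.17, 1.92], [-2.96, 2.96]. Speed limits (rad/s): [2.39, 2.39, 3.14, 3.14, 3.14, 3.14, 3.14].

## Interface

Orientations are given as a rotation vector (axis times angle).
In Python, from bench import r gives the robot as it stands.
- The arm moves only by the shell command python3 -m jog 'ROWS' [FORCE]. ROWS is JSON, one flat list of numbers, 7 for each row, row after row: the turn, a rotation vector about the tool's x, y, z normalised to -1 to 1, where 1 is 180 degrees, then the shift along the tool's x, y, z normalised to -1 to 1, where 1 is 200 mm, then the opening, from 0 (shut) to 1 (fully open). In form: [wx, wy, wz, x, y, z, hand, wx, wy, wz, x, y, z, hand, ...]. A call has 1 to 12 rows; each row is the pose to reach, as a shift and turn from the pose measured when the call began, along the tool's axes at that moment, turning the shorter way round; what a row does not reach only later rows make up. A row lasts 1/10 s, in which the tool goes at most 50 mm and 8.59 degrees, less where a joint would pass 70% of its speed; a pose out of reach is approached as far as the arm can. A call with a number of a shift or a turn outside -1 to 1 is refused whole. A call with a gripper value outside its range is refused whole. The fingers move at their own pace and stop on an object; FORCE is the grip in N (left out, the last holds). Time passes only in rows, so rows that repeat a pose let the fingers close. It gives the time, the measured TCP pose, the force and the opening at its end, in the units of the state.
- r.get_obs(): the state, without advancing time (a new reading comes with each control period).
- r.grab_frame(name): name is "side" or "top" or "wrist"; returns the picture (420x560x3 uint8, red, green, blue); there is no depth.
- r.calibration(name): a dict with "K" (3x3 intrinsics, pixels), "origin" and "rotation" of the camera in the world; the wrist camera has in their place "T_tool_cam" (4x4, takes a point from camera to tool coordinates, whose origin is the TCP and whose axes are the flange's). Camera axes: x right, y up, looking along -z (the intrinsics and any distortion apply to the point x, -y, -z); pixel columns grow to the right and rows downward; lengths in m; the calibration is good to about 2 mm. A picture is of the moment at which its call begins: read the wrist's pose just before it. calibration takes no time and is no camera call.
- r.hand_in(): hands the job in, once; it reports no verdict.
The state is a dict: "clock": time; "joints": joint angles; "qvel": joint speeds; "tau": joint torques, N m; "tcp_pos": TCP position; "orientation": TCP orientation; "contact_force": force on the tool from outside, world axes, zero at the start; "moment": the same for the moment, N m; "grip_width": finger opening in m.
Only numpy, scipy, OpenCV 4.12 (cv2) and the standard library are available. Lean on these libraries where they do the work, as an engineer would, in place of code of your own. Each camera call takes 0.05 s, during which the arm holds its last target.

## Working session

There is one attempt and no reset: what is moved stays moved. The work goes in short steps, Python scripts to look and compute and a shell command to move; the robot and the scene stay as the last step left them, time stands still between calls to the robot, and variables do not carry over. Pictures are saved under pics/ and viewed, and the job is handed in when it is done.

```bash
ls; mkdir -p pics; python3 - <<'E'
from bench import r
import cv2,numpy as np
o=r.get_obs();print(o)
for n in("side","top"):
    im=r.grab_frame(n);cv2.imwrite(f"pics/{n}0.png",im[:,:,::-1]);c=r.calibration(n);print(n,c)
print(r.calibration("wrist"),r.grasp_offset)
E
```

```text
pics
{'clock': 0.0, 'joints': array([-1.36211278,  0.47782117,  0.0223466 ,  1.55649088, -0.01148192,
        1.10928347, -0.08312339]), 'qvel': array([-0.00255311, -0.00042458, -0.00052278, -0.00127953,  0.00094845,
        0.00099066, -0.00112907]), 'tau': array([-2.72436409e-04, -5.96436489e+01,  1.60749525e+00, -2.81197160e+01,
        1.23689047e-02,  9.27159155e-03,  1.52260429e-05]), 'tcp_pos': array([0.21010563, 0.64082645, 0.23029508]), 'orientation': array([-4.95502972e-01, -3.10213051e+00,  2.93654042e-03]), 'contact_force': array([-0.18201979,  0.65698666, -0.11430893]), 'moment': array([-0.0164337 ,  0.02884493, -0.02031233]), 'grip_width': 0.08536265995282087}
side {'K': array([[381.69917334,   0.        , 279.70610759],
       [  0.        , 381.69917334, 202.38837621],
       [  0.        ,   0.        ,   1.        ]]), 'origin': array([ 0.04512085, -0.76370141,  0.62439681]), 'rotation': array([ 1.00468414, -0.27855546, -0.49424034])}
top {'K': array([[439.25834122,   0.        , 274.81088827],
       [  0.        , 439.25834122, 206.20695127],
       [  0.        ,   0.        ,   1.        ]]), 'origin': array([0.39560998, 0.04099227, 1.17054983]), 'rotation': array([ 0.0827013 , -0.09799716, -1.53842973])}
{'K': array([[316.62713922,   0.        , 278.6855612 ],
       [  0.        , 316.62713922, 211.583572  ],
       [  0.        ,   0.        ,   1.        ]]), 'T_tool_cam': array([[-9.96816757e-04,  9.58699378e-01,  2.84419602e-01,
         7.16694390e-02],
       [ 9.99999497e-01,  9.24491542e-04,  3.88534366e-04,
         7.59646425e-04],
       [ 1.09544139e-04,  2.84419846e-01, -9.58699817e-01,
        -1.41431212e-01],
       [ 0.00000000e+00,  0.00000000e+00,  0.00000000e+00,
         1.00000000e+00]])} 0.0187
```

View pics/top0.png

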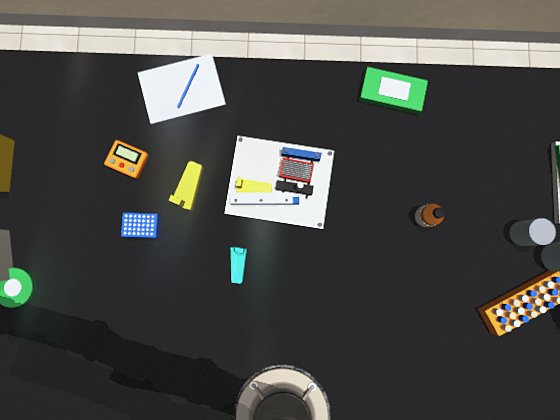

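View pics/side0.png

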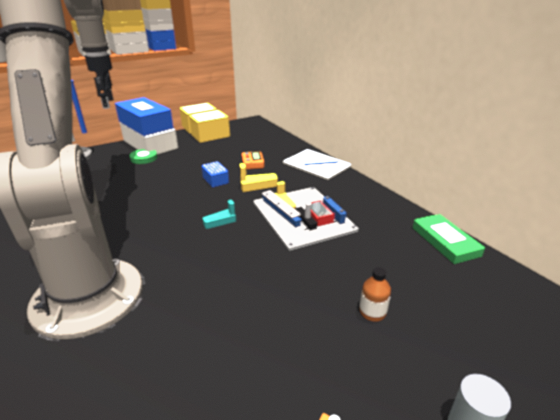

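The top view shows the plate with corners near (237,136), (334,150), (325,228) and (225,213). The fence is at the top, the cassette at (296,170), the bar at (294,188), and the wedge on the plate with its tab at (239,184). The bigger yellow wedge and the turquoise one lie off the plate. Next I measure.

```bash
cat > h.py <<'E'
from bench import r
import numpy as np,cv2
from scipy.spatial.transform import Rotation as R
def cam(n,obs=None):
    c=r.calibration(n)
    if n=="wrist":
        T=np.eye(4);T[:3,:3]=R.from_rotvec(obs["orientation"]).as_matrix();T[:3,3]=obs["tcp_pos"];M=T@c["T_tool_cam"];return c["K"],M[:3,3],M[:3,:3]
    return c["K"],np.array(c["origin"]),R.from_rotvec(c["rotation"]).as_matrix()
def plane(C,px,z):
    K,o,Rm=C;px=np.atleast_2d(px).astype(float)
    d=np.c_[(px[:,0]-K[0,2])/K[0,0],-(px[:,1]-K[1,2])/K[1,1],-np.ones(len(px))]@Rm.T
    return o+d*((z-o[2])/d[:,2])[:,None]
def proj(C,P):
    K,o,Rm=C;q=(np.atleast_2d(P)-o)@Rm;return np.c_[K[0,0]*q[:,0]/-q[:,2]+K[0,2],-K[1,1]*q[:,1]/-q[:,2]+K[1,2]]
E
python3 - <<'E'
from h import *
im=cv2.imread("pics/top0.png");C=cam("top")
m=(im.min(2)>150).astype(np.uint8);m[:, :215]=0;m[:,345:]=0;m[:125]=0;m[240:]=0
cs,_=cv2.findContours(m,0,2);c=np.concatenate(cs)
(_,_,a)=rect=cv2.minAreaRect(c);b=cv2.boxPoints(rect)+0;print(b)
P=plane(C,b,.012);print(P.round(4),np.linalg.norm(np.diff(P,axis=0),axis=1))
cr=im[125:240,215:345];cv2.imwrite("pics/crop0.png",cv2.resize(cr,None,fx=6,fy=5.2,interpolation=cv2.INTER_CUBIC))
cv2.imwrite("pics/crop0.png",cv2.resize(cr,None,fx=5,fy=5,interpolation=cv2.INTER_CUBIC))
E
```

```text
[[223.88623 213.1601 ]
 [236.09406 134.6813 ]
 [334.9682  150.06174]
 [322.76038 228.54053]]
[[ 0.5075  0.1658  0.012 ]
 [ 0.7215  0.1421  0.012 ]
 [ 0.6878 -0.1261  0.012 ]
 [ 0.4748 -0.0968  0.012 ]] [0.21535482 0.27033358 0.21503585]
```

View pics/crop0.png

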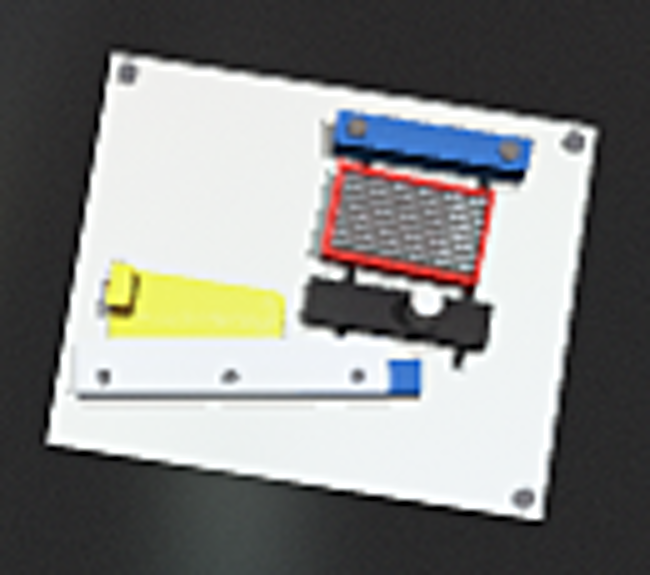

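```bash
cat >> h.py <<'E'
def fit2(S,P):
    S=np.asarray(S,float);P=np.asarray(P,float)[:,:2];a=S-S.mean(0);b=P-P.mean(0)
    th=np.arctan2((a[:,0]*b[:,1]-a[:,1]*b[:,0]).sum(),(a*b).sum());c,s=np.cos(th),np.sin(th);Q=np.array([[c,-s],[s,c]])
    t=P.mean(0)-Q@S.mean(0);return th,t,P-(S@Q.T+t)
def w2s(p,th,t): 
    c,s=np.cos(th),np.sin(th);return (np.atleast_2d(p)[:,:2]-t)@np.array([[c,-s],[s,c]])
def s2w(p,th,t):
    c,s=np.cos(th),np.sin(th);return np.atleast_2d(p)@np.array([[c,s],[-s,c]])+t
def move(target,yaw=None):
    "shift in tool axes/0.2, turn/180 for tool with -x axis at heading yaw, pointing down"
    o=r.get_obs();A=R.from_rotvec(o["orientation"]);d=A.inv().apply(np.array(target)-o["tcp_pos"])/.2
    w=np.zeros(3)
    if yaw is not None:
        B=R.from_matrix(np.array([[-np.cos(yaw),np.sin(yaw),0],[-np.sin(yaw),-np.cos(yaw),0],[0,0,1]]).T@np.eye(3)) if 0 else R.from_matrix(np.column_stack([[-np.cos(yaw),-np.sin(yaw),0],[-np.sin(yaw),np.cos(yaw),0],[0,0,-1]]))
        w=(A.inv()*B).as_rotvec()/np.pi
    return w.round(4),d.round(4)
E
python3 - <<'E'
from h import *
C=cam("top")
px=np.array([[110,52],[598,127],[543,521],[46,444]])/5+[215,125]-.4
S=np.array([[125,178],[125,-87],[-90,-87],[-90,178]])/1000
th,t,e=fit2(S,plane(C,px,.012));print(np.degrees(th),t,e*1e3)
q=lambda p,z:(w2s(plane(C,np.array(p)/5+[215,125]-.4,z),th,t)*1e3).round(1)
print("bar top corners",q([[306,276],[300,323],[485,350],[492,300]],.0345))
print("post top",q([430,302],.08));print("tab top",q([[112,262],[138,265],[132,310],[106,306]],.072))
print("fence",q([[338,110],[530,140]],.048))
b=s2w(np.array([-.02,.04]),th,t)[0];print(move([*b,.23],th))
E
```

```text
-6.983302326485922 [ 0.57448194 -0.02185025] [[ 0.49737206  1.06643728]
 [-0.08867434 -0.63892724]
 [-0.46330269 -0.70416626]
 [ 0.05460497  0.27665623]]
bar top corners [[ 16.2  55.6]
 [ -8.9  54.9]
 [ -8.2 -42.8]
 [ 18.6 -42.7]]
post top [[ 4.6 -8.7]]
tab top [[  1.6 153.4]
 [  2.1 140.1]
 [-21.1 139.4]
 [-21.1 152.7]]
fence [[103.4  52.1]
 [103.  -49.4]]
(array([-0.0005, -0.    , -0.062 ]), array([-2.6264, -2.4046,  0.0064]))
```

```bash
python3 -m jog '[0,0,-0.062,-0.98,-0.9,0,0,0,0,-0.062,-0.98,-0.9,0,0,0,0,-0.062,-0.98,-0.9,0,0,0,0,-0.062,-0.98,-0.9,0,0,0,0,-0.062,-0.98,-0.9,0,0,0,0,-0.062,-0.98,-0.9,0,0]'; python3 -c "
from h import *
print(move([*s2w(np.array([-.02,.04]),-.12188,np.array([.57448,-.02185]))[0],.23],-.12188))"
```

```text
clock: 0.7
tcp_pos: [0.3434, 0.4031, 0.2305]
orientation: [0.203, 3.135, -0.007]
contact_force: [0.4, 0.8, 0.1]
grip_width: 0.0003
(array([-0.0014,  0.0002, -0.0023]), array([-1.3179, -1.7591,  0.0109]))
```

```bash
python3 -m jog '[0,0,0,-0.66,-0.88,0,0,0,0,0,-0.66,-0.88,0,0,0,0,0,-0.66,-0.88,0,0,0,0,0,-0.66,-0.88,0,0,0,0,0,-0.66,-0.88,0,0]'; python3 -c "
from h import *
print(move([*s2w(np.array([-.02,.04]),-.12188,np.array([.57448,-.02185]))[0],.23],-.12188))"
```

```text
clock: 1.2
tcp_pos: [0.4532, 0.2077, 0.2313]
orientation: [0.209, 3.134, -0.009]
contact_force: [0.2, 0.6, 0.7]
grip_width: -0.0002
(array([-0.0017,  0.0004, -0.0037]), array([-0.6514, -0.8578,  0.0119]))
```

```bash
python3 -m jog '[0,0,-0.004,-0.65,-0.86,0,0,0,0,-0.004,-0.65,-0.86,0,0,0,0,-0.004,-0.65,-0.86,0,0,0,0,-0.004,-0.65,-0.86,0,0,0,0,-0.004,-0.65,-0.86,0,0,0,0,-0.004,-0.65,-0.86,0,0,0,0,-0.004,-0.65,-0.86,0,0]'; python3 - <<'E'
from h import *
import json
o=r.get_obs();im=r.grab_frame("wrist");print(o["tcp_pos"],o["qvel"].max(),o["contact_force"])
json.dump({k:list(o[k]) for k in("tcp_pos","orientation")},open("w1.json","w"))
cv2.imwrite("pics/w1.png",im[:,:,::-1])
E
```

```text
clock: 1.9
tcp_pos: [0.559, 0.0206, 0.2319]
orientation: [-0.189, -3.136, 0.008]
contact_force: [-0.3, 1.0, -0.1]
grip_width: -0.0001
[0.55896166 0.02063365 0.23193878] 0.009881641285950118 [-0.25838264  0.95609909 -0.05163509]
```

View pics/w1.png

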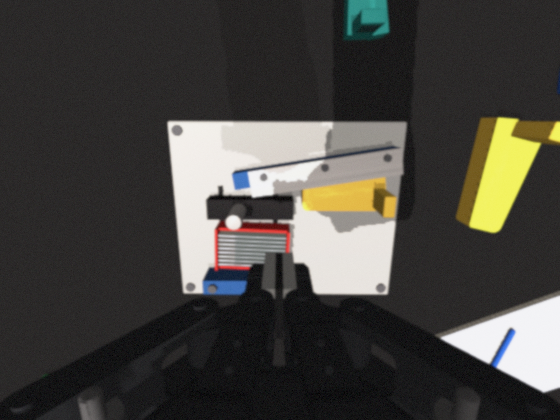

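The wrist view shows the plate with corners at (168,122), (406,122), (389,295) and (182,294), the post top at (233,222), and the tab near (388,204). I check this against the top view.

```bash
python3 - <<'E'
from h import *
import json
o={k:np.array(v) for k,v in json.load(open("w1.json")).items()}
C=cam("wrist",o);im=cv2.imread("pics/w1.png")
S=np.array([[-90,-87],[-90,178],[125,178],[125,-87]])/1000
g=cv2.cvtColor(im,6);px=cv2.cornerSubPix(g,np.array([[168,122],[406,122],[389,295],[182,294]],np.float32).reshape(-1,1,2),(4,4),(-1,-1),(3,50,.01)).reshape(-1,2);print(px)
th,t,e=fit2(S,plane(C,px,.012));print(th,np.degrees(th),t,(e*1e3).round(1))
q=lambda p,z:(w2s(plane(C,p,z),th,t)*1e3).round(1)
print("post",q([233,222],.08)); print(proj(C,[*s2w(np.array([.0046,-.0087]),-.12188,np.array([.57448,-.02185]))[0],.08]))
cr=im[110:300,160:430];cv2.imwrite("pics/w1c.png",cv2.resize(cr,None,fx=2.9,fy=2.9,interpolation=cv2.INTER_CUBIC))
E
```

```text
[[167.22673  121.035545]
 [406.22607  121.65351 ]
 [386.72293  293.9075  ]
 [183.28502  292.83194 ]]
-0.12446879984200568 -7.131536912005533 [ 0.57562561 -0.01948949] [[ 1.1  1.3]
 [ 0.6 -1.4]
 [-1.  -1.3]
 [-0.7  1.4]]
post [[ 4.8 -7.1]]
[[228.76495657 220.97146899]]
```

View pics/w1c.png

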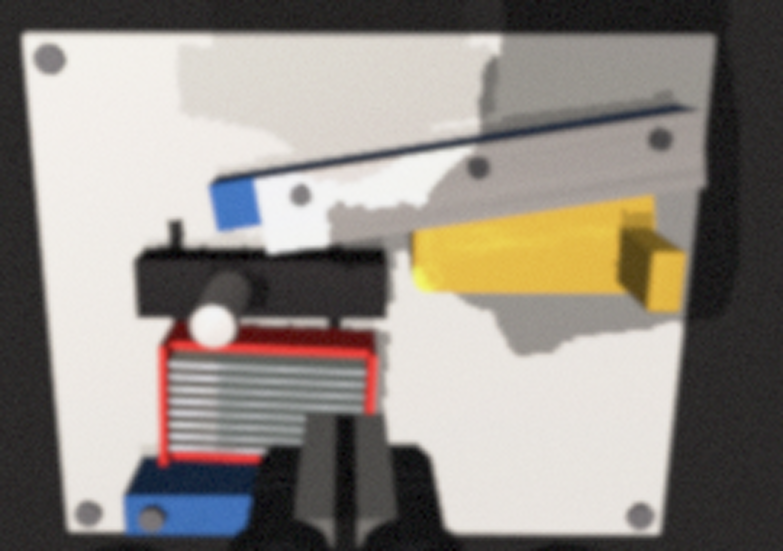

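```bash
cat >> h.py <<'E'
TH=-.1232;T0=np.array([.575,-.0207])
def to(x,y,z): return move([*s2w(np.array([x,y])/1e3,TH,T0)[0],z/1e3],TH)
def now():
    o=r.get_obs();f=o["contact_force"];c,s=np.cos(TH),np.sin(TH)
    print("stage",(w2s(o["tcp_pos"],TH,T0)*1e3).round(1),"z",o["tcp_pos"][2].round(4),"F stage",np.round([c*f[0]+s*f[1],-s*f[0]+c*f[1],f[2]],2),"t",o["clock"])
E
python3 -c "
from h import *
now();print(to(-42,-8,55))"
```

```text
stage [[-21.4  39.9]] z 0.232 F stage [0.52 0.12 0.85] t 1.95
(array([-0.0015,  0.    ,  0.0013]), array([ 0.1043, -0.2349,  0.886 ]))
```

```bash
python3 -m jog '[-0.0015,0,0.0013,0.104,-0.235,0.5,0,-0.0015,0,0.0013,0.104,-0.235,0.886,0,-0.0015,0,0.0013,0.104,-0.235,0.886,0,-0.0015,0,0.0013,0.104,-0.235,0.886,0,-0.0015,0,0.0013,0.104,-0.235,0.886,0,-0.0015,0,0.0013,0.104,-0.235,0.886,0]'; python3 - <<'E'
from h import *
now();print(to(-19,-8,55))
cv2.imwrite("pics/w2.png",r.grab_frame("wrist")[:,:,::-1])
E
```

```text
clock: 2.55
tcp_pos: [0.5326, -0.022, 0.0555]
orientation: [-0.19, -3.135, -0.001]
contact_force: [1.0, 0.4, 0.2]
grip_width: -0.0001
stage [[-42.   -6.5]] z 0.0555 F stage [0.98 0.55 0.22] t 2.55
(array([ 0.0002, -0.0002,  0.0006]), array([-0.1148, -0.0077,  0.0024]))
```

View pics/w2.png

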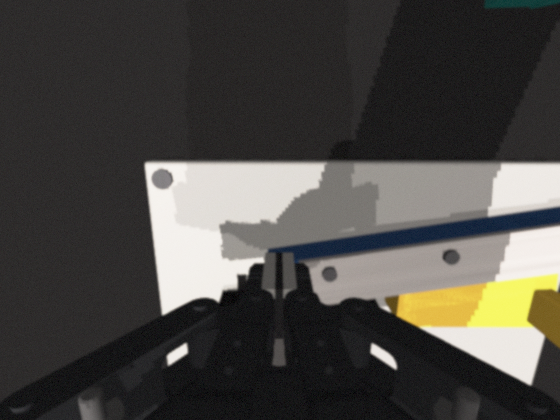

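```bash
python3 -m jog '[0,0,0,-0.06,-0.008,0,0,0,0,0,-0.12,-0.008,0,0,0,0,0,-0.14,-0.008,0,0,0,0,0,-0.16,-0.008,0,0,0,0,0,-0.175,-0.008,0,0,0,0,0,-0.175,-0.008,0,0]'; python3 -c "
from h import *
now()"
```

```text
clock: 3.2
tcp_pos: [0.5687, -0.0279, 0.0566]
orientation: [0.19, 3.133, 0.001]
contact_force: [0.8, 0.2, -0.2]
grip_width: -0.0002
stage [[-5.4 -7.9]] z 0.0566 F stage [ 0.79  0.3  -0.21] t 3.2
```

```bash
python3 -m jog '[0,0,0,-0.01,0,0.005,0,0,0,0,-0.02,0,0.005,0,0,0,0,-0.03,0,0.005,0]'; python3 - <<'E'
from h import *
now()
cv2.imwrite("pics/w3.png",r.grab_frame("top")[125:240,215:345,::-1].repeat(5,0).repeat(5,1))
E
```

```text
clock: 3.5
tcp_pos: [0.5741, -0.0286, 0.0553]
orientation: [0.191, 3.134, 0.001]
contact_force: [-1.6, 1.2, -0.6]
grip_width: 0.0002
stage [[ 0.1 -8. ]] z 0.0553 F stage [-1.74  0.95 -0.57] t 3.5
```

View pics/w3.png

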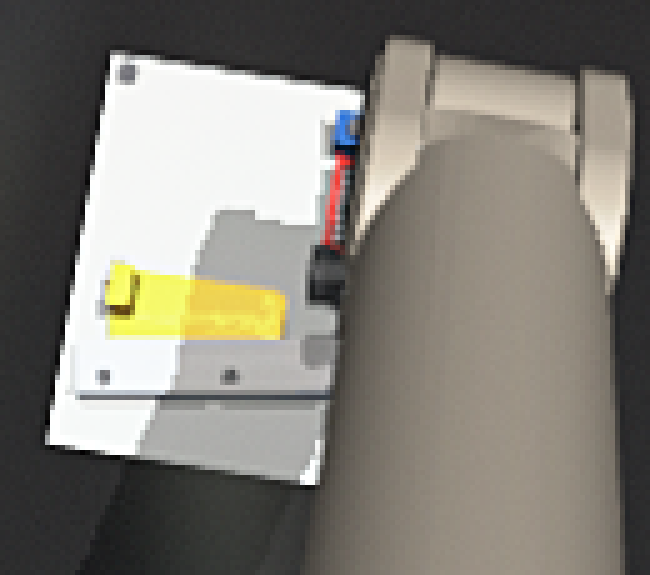

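```bash
python3 -m jog '[0,0,0,-0.01,0,0,0,0,0,0,-0.02,0,0,0,0,0,0,-0.02,0,0,0]'; python3 -c "
from h import *
now()"
```

```text
clock: 3.85
tcp_pos: [0.5789, -0.0293, 0.0553]
orientation: [0.19, 3.133, 0.001]
contact_force: [-2.8, 0.2, -1.7]
grip_width: 0.0001
stage [[ 4.9 -8. ]] z 0.0553 F stage [-2.79 -0.19 -1.66] t 3.85
```

```bash
python3 -m jog '[0,0,0,-0.008,0,0,0,0,0,0,-0.012,0,0,0,0,0,0,-0.012,0,0,0]'; python3 -c "
from h import *
now()"
```

```text
clock: 4.15
tcp_pos: [0.5798, -0.0293, 0.055]
orientation: [-0.19, -3.135, -0.001]
contact_force: [-6.4, 1.6, 3.0]
grip_width: 0.0001
stage [[ 5.8 -8. ]] z 0.055 F stage [-6.57  0.81  3.03] t 4.15
```

```bash
python3 -m jog '[0,0,0,-0.01,0,0,0,0,0,0,-0.018,0,0,0,0,0,0,-0.018,0,0,0]'; python3 -c "
from h import *
now()"
```

```text
clock: 4.45
tcp_pos: [0.5798, -0.0292, 0.0543]
orientation: [-0.19, -3.127, -0.002]
contact_force: [-11.5, 2.1, 5.8]
grip_width: 0.0002
stage [[ 5.8 -7.9]] z 0.0543 F stage [-11.7    0.67   5.8 ] t 4.45
```

```bash
python3 -m jog '[0,0,0,0.06,0,0,0,0,0,0,0.15,0,-0.05,0,0,0,0,0.15,0.2,-0.3,0,0,0,0,0.15,0.4,-0.55,0,0,0,0,0.15,0.5,-0.7,0,0,0,0,0.15,0.5,-0.7,0,0,0,0,0.15,0.5,-0.7,0]'; python3 - <<'E'
from h import *
import json
now();print(to(-9,186,56))
o=r.get_obs();json.dump({k:list(o[k]) for k in("tcp_pos","orientation")},open("w4.json","w"))
cv2.imwrite("pics/w4.png",r.grab_frame("wrist")[:,:,::-1])
E
```

```text
clock: 5.15
tcp_pos: [0.5654, 0.0754, 0.1969]
orientation: [-0.185, -3.133, -0.006]
contact_force: [0.3, 0.3, -0.3]
grip_width: -0.0001
stage [[-21.3  94.2]] z 0.1969 F stage [ 0.26  0.28 -0.26] t 5.15
(array([ 0.0011, -0.001 ,  0.0016]), array([-0.0662,  0.4561,  0.706 ]))
```

View pics/w4.png

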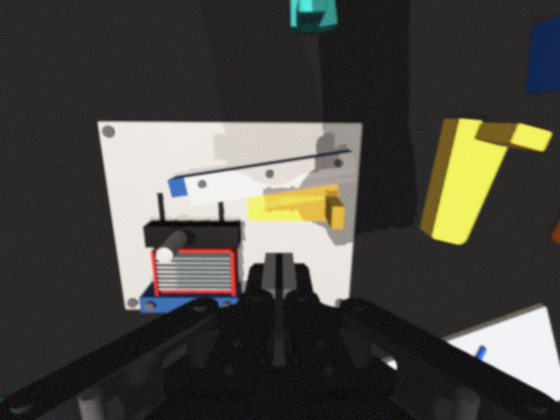

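The cassette (155–238, 248–295) now lies square against the fence with the bar tight behind it. The slot is open and the tab top is at about (338,216).

```bash
python3 - <<'E'
from h import *
import json
o={k:np.array(v) for k,v in json.load(open("w4.json")).items()}
C=cam("wrist",o)
q=lambda p,z:(w2s(plane(C,p,z),TH,T0)*1e3).round(1)
print("tab",q([[331,206],[344,206],[344,227],[333,227]],.072),"edge corner",q([[360,123]],.012),"big",q([[425,238],[548,150]],.03))
E
python3 -m jog '[0,0,0,-0.066,0.24,0.1,0,0,0,0,-0.066,0.456,0.3,0,0,0,0,-0.066,0.456,0.55,0,0,0,0,-0.066,0.456,0.706,0,0,0,0,-0.066,0.456,0.706,0,0,0,0,-0.066,0.456,0.706,0]'; python3 -c "
from h import *
now();print(to(-9,170,55))"
```

```text
tab [[-1.950e+01  1.409e+02]
 [-1.950e+01  1.522e+02]
 [-1.000e-01  1.534e+02]
 [-1.000e-01  1.436e+02]] edge corner [[-88.7 175.9]] big [[ 26.3 248.1]
 [-64.6 354.6]]
clock: 5.8
tcp_pos: [0.5864, 0.1601, 0.0527]
orientation: [-0.192, -3.127, 0.001]
contact_force: [0.2, -0.4, 0.1]
grip_width: 0.0003
stage [[-10.9 180.8]] z 0.0527 F stage [ 0.26 -0.39  0.07] t 5.8
(array([-0.0004, -0.0029,  0.0001]), array([-0.0095, -0.054 , -0.0114]))
```

```bash
python3 -m jog '[0,-0.003,0,-0.01,-0.04,-0.011,0,0,-0.003,0,-0.01,-0.06,-0.011,0,0,-0.003,0,-0.012,-0.08,-0.011,0,0,-0.003,0,-0.014,-0.1,-0.011,0,0,-0.003,0,-0.014,-0.1,-0.011,0]'; python3 -c "
from h import *
now()"
```

```text
clock: 6.3
tcp_pos: [0.5871, 0.139, 0.0556]
orientation: [0.194, 3.134, -0.002]
contact_force: [-0.1, -0.3, 1.2]
grip_width: -0.0003
stage [[ -7.6 160. ]] z 0.0556 F stage [-0.06 -0.26  1.18] t 6.3
```

```bash
python3 -m jog '[0,0,0,-0.002,-0.015,0,0,0,0,0,-0.004,-0.03,0,0,0,0,0,-0.006,-0.045,0,0,0,0,0,-0.008,-0.06,0,0,0,0,0,-0.01,-0.07,0,0]'; python3 - <<'E'
from h import *
now();cv2.imwrite("pics/w5.png",r.grab_frame("wrist")[:,:,::-1]);cv2.imwrite("pics/t5.png",r.grab_frame("top")[125:240,215:345,::-1].repeat(5,0).repeat(5,1))
E
```

```text
clock: 6.8
tcp_pos: [0.5873, 0.1246, 0.0556]
orientation: [0.195, 3.134, -0.002]
contact_force: [0.3, 0.5, 0.3]
grip_width: 0.0002
stage [[ -5.6 145.7]] z 0.0556 F stage [0.26 0.51 0.27] t 6.8
```

View pics/w5.png

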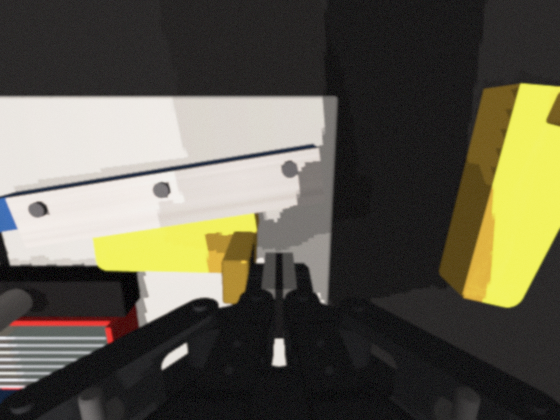

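View pics/t5.png

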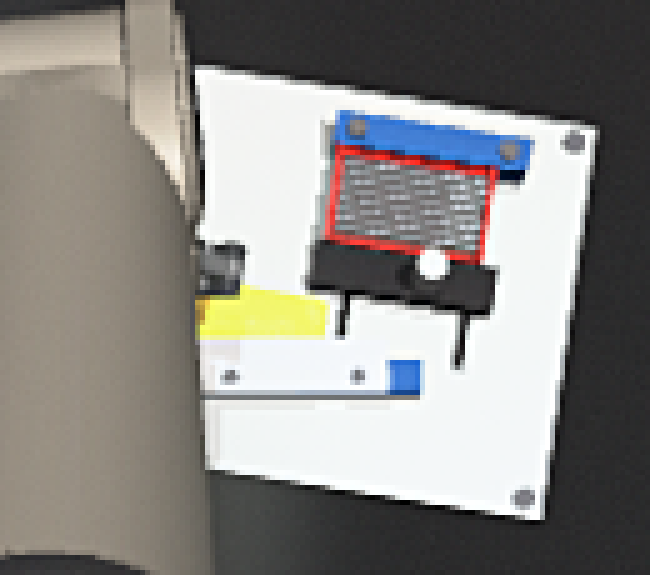

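```bash
python3 -m jog '[0,0,0,-0.002,-0.01,0,0,0,0,0,-0.004,-0.02,0,0,0,0,0,-0.005,-0.03,0,0]'; python3 -c "
from h import *
now()"
```

```text
clock: 7.2
tcp_pos: [0.5876, 0.1181, 0.0556]
orientation: [0.195, 3.134, -0.003]
contact_force: [-0.2, 1.0, 0.0]
grip_width: 0.0003
stage [[ -4.6 139.3]] z 0.0556 F stage [-0.36  0.96  0.01] t 7.2
```

```bash
python3 -m jog '[0,0,0,-0.002,-0.01,0,0,0,0,0,-0.004,-0.02,0,0,0,0,0,-0.004,-0.025,0,0]'; python3 -c "
from h import *
now()"
```

```text
clock: 7.5
tcp_pos: [0.5878, 0.1127, 0.0556]
orientation: [0.196, 3.134, -0.003]
contact_force: [0.9, 0.7, -0.7]
grip_width: -0.0
stage [[ -3.7 133.9]] z 0.0556 F stage [ 0.86  0.76 -0.68] t 7.5
```

```bash
python3 -m jog '[0,0,0,-0.002,-0.01,0,0,0,0,0,-0.004,-0.02,0,0,0,0,0,-0.004,-0.025,0,0]'; python3 -c "
from h import *
now()"
```

```text
clock: 7.8
tcp_pos: [0.588, 0.1072, 0.0556]
orientation: [0.196, 3.134, -0.003]
contact_force: [-0.4, 0.7, 1.0]
grip_width: 0.0002
stage [[ -2.8 128.6]] z 0.0556 F stage [-0.51  0.61  1.04] t 7.8
```

```bash
python3 -m jog '[0,0,0,-0.002,-0.01,0,0,0,0,0,-0.004,-0.02,0,0,0,0,0,-0.004,-0.025,0,0]'; python3 -c "
from h import *
now()"
```

```text
clock: 8.1
tcp_pos: [0.5882, 0.1018, 0.0556]
orientation: [0.197, 3.134, -0.003]
contact_force: [-0.9, 0.9, 0.2]
grip_width: -0.0
stage [[ -2.  123.2]] z 0.0556 F stage [-0.97  0.78  0.15] t 8.1
```

```bash
python3 -m jog '[0,0,0,-0.002,-0.01,0,0,0,0,0,-0.004,-0.02,0,0,0,0,0,-0.004,-0.025,0,0]'; python3 -c "
from h import *
now()"
```

```text
clock: 8.4
tcp_pos: [0.5883, 0.0963, 0.0556]
orientation: [0.197, 3.134, -0.004]
contact_force: [0.2, -0.8, -0.5]
grip_width: 0.0002
stage [[ -1.1 117.8]] z 0.0556 F stage [ 0.34 -0.72 -0.53] t 8.4
```

```bash
python3 -m jog '[0,0,0,-0.002,-0.01,0,0,0,0,0,-0.004,-0.02,0,0,0,0,0,-0.004,-0.025,0,0]'; python3 - <<'E'
from h import *
now();cv2.imwrite("pics/w6.png",r.grab_frame("wrist")[:,:,::-1])
E
```

```text
clock: 8.7
tcp_pos: [0.5886, 0.0909, 0.0556]
orientation: [0.198, 3.134, -0.004]
contact_force: [0.8, 0.6, -0.9]
grip_width: -0.0002
stage [[ -0.2 112.4]] z 0.0556 F stage [ 0.76  0.73 -0.94] t 8.7
```

View pics/w6.png

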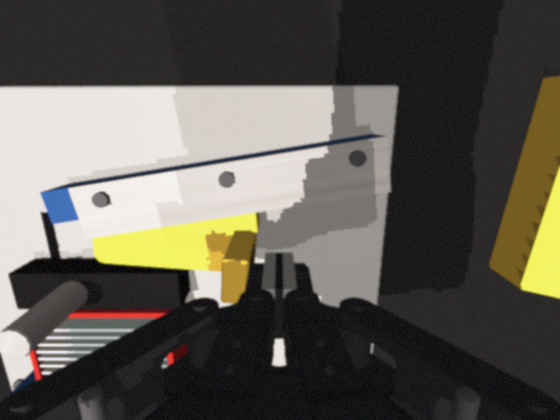

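The wedge is moving with the fingers (tab at 245,265) and its thin end is behind the bar. I keep going.

```bash
python3 -m jog '[0,0,0,-0.002,-0.01,0,0,0,0,0,-0.004,-0.02,0,0,0,0,0,-0.004,-0.025,0,0]'; python3 -c "
from h import *
now()"
```

```text
clock: 9.05
tcp_pos: [0.5887, 0.0853, 0.0556]
orientation: [0.198, 3.134, -0.004]
contact_force: [-0.2, 0.7, 1.0]
grip_width: -0.0001
stage [[  0.6 106.9]] z 0.0556 F stage [-0.29  0.7   0.99] t 9.05
```

```bash
python3 -m jog '[0,0,0,-0.002,-0.01,0,0,0,0,0,-0.004,-0.02,0,0,0,0,0,-0.004,-0.025,0,0]'; python3 -c "
from h import *
now()"
```

```text
clock: 9.35
tcp_pos: [0.5889, 0.0799, 0.0556]
orientation: [0.199, 3.134, -0.004]
contact_force: [-0.2, 0.9, 0.4]
grip_width: 0.0
stage [[  1.4 101.5]] z 0.0556 F stage [-0.32  0.86  0.4 ] t 9.35
```

```bash
python3 -m jog '[0,0,0,-0.002,-0.01,0,0,0,0,0,-0.004,-0.02,0,0,0,0,0,-0.004,-0.025,0,0]'; python3 -c "
from h import *
now()"
```

```text
clock: 9.65
tcp_pos: [0.589, 0.0746, 0.0557]
orientation: [0.199, 3.134, -0.004]
contact_force: [-1.5, 0.5, -0.9]
grip_width: 0.0001
stage [[ 2.2 96.3]] z 0.0557 F stage [-1.54  0.33 -0.93] t 9.65
```

```bash
python3 -m jog '[0,0,0,-0.002,-0.01,0,0,0,0,0,-0.004,-0.02,0,0,0,0,0,-0.004,-0.025,0,0]'; python3 -c "
from h import *
now()"
```

```text
clock: 9.95
tcp_pos: [0.5892, 0.0691, 0.0557]
orientation: [0.2, 3.134, -0.005]
contact_force: [0.8, 1.2, -0.2]
grip_width: -0.0004
stage [[ 3.1 90.9]] z 0.0557 F stage [ 0.61  1.24 -0.22] t 9.95
```

```bash
python3 -m jog '[0,0,0.002,-0.002,-0.01,0,0,0,0,0.002,-0.004,-0.02,0,0,0,0,0.002,-0.004,-0.025,0,0]'; python3 -c "
from h import *
now()"
```

```text
clock: 10.25
tcp_pos: [0.5894, 0.0637, 0.0557]
orientation: [0.21, 3.133, -0.005]
contact_force: [-0.1, 0.0, 1.0]
grip_width: -0.0002
stage [[ 3.9 85.5]] z 0.0557 F stage [-0.07  0.01  1.  ] t 10.25
```

```bash
python3 -m jog '[0,0,0,-0.002,-0.01,0,0,0,0,0,-0.004,-0.02,0,0,0,0,0,-0.004,-0.025,0,0]'; python3 -c "
from h import *
now();cv2.imwrite('pics/w7.png',r.grab_frame('wrist')[:,:,::-1])"
```

```text
clock: 10.55
tcp_pos: [0.5896, 0.0582, 0.0558]
orientation: [0.211, 3.133, -0.005]
contact_force: [0.2, 0.4, -0.5]
grip_width: 0.0002
stage [[ 4.8 80.1]] z 0.0558 F stage [ 0.14  0.46 -0.52] t 10.55
```

View pics/w7.png

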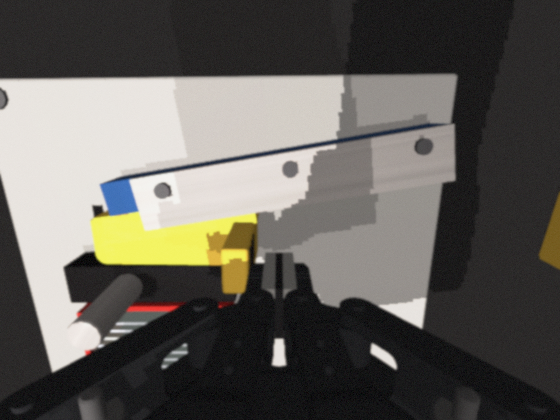

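The wedge's front face is now nearly against the bar's back (row ~264), with nothing jammed yet. From here I use smaller steps.

```bash
python3 -m jog '[0,0,-0.004,-0.002,-0.01,0,0,0,0,-0.004,-0.003,-0.02,0,0,0,0,-0.004,-0.003,-0.02,0,0]'; python3 -c "
from h import *
now()"
```

```text
clock: 10.9
tcp_pos: [0.5896, 0.0535, 0.0558]
orientation: [0.192, 3.134, -0.006]
contact_force: [0.3, 0.7, -0.1]
grip_width: 0.0004
stage [[ 5.4 75.4]] z 0.0558 F stage [ 0.2   0.68 -0.13] t 10.9
```

```bash
python3 -m jog '[0,0,0,-0.002,-0.01,0,0,0,0,0,-0.003,-0.02,0,0,0,0,0,-0.003,-0.02,0,0]'; python3 -c "
from h import *
now()"
```

```text
clock: 11.2
tcp_pos: [0.5898, 0.05, 0.0559]
orientation: [0.191, 3.134, -0.005]
contact_force: [-0.4, 2.4, 0.6]
grip_width: 0.0001
stage [[ 6. 72.]] z 0.0559 F stage [-0.65  2.33  0.62] t 11.2
```

```bash
python3 -m jog '[0,0,0,-0.002,-0.01,0,0,0,0,0,-0.002,-0.015,0,0,0,0,0,-0.002,-0.015,0,0]'; python3 -c "
from h import *
now()"
```

```text
clock: 11.5
tcp_pos: [0.5898, 0.0498, 0.056]
orientation: [0.188, 3.135, -0.0]
contact_force: [-0.8, 8.1, 1.4]
grip_width: 0.0005
stage [[ 6.  71.8]] z 0.056 F stage [-1.8   7.95  1.36] t 11.5
```

```bash
python3 -m jog '[0,0,0,0,-0.015,0,0,0,0,0,0,-0.022,0,0,0,0,0,0,-0.026,0,0,0,0,0,0,-0.026,0,0]'; python3 -c "
from h import *
now()"
```

```text
clock: 11.9
tcp_pos: [0.5897, 0.0495, 0.0563]
orientation: [0.183, 3.134, 0.008]
contact_force: [0.3, 12.4, 0.1]
grip_width: -0.0002
stage [[ 5.9 71.5]] z 0.0563 F stage [-1.21 12.35  0.13] t 11.9
```

```bash
python3 -m jog '[0,0,0,0,-0.024,0,0,0,0,0,0,-0.03,0,0,0,0,0,0,-0.035,0,0,0,0,0,0,-0.035,0,0]'; python3 -c "
from h import *
now()"
```

```text
clock: 12.3
tcp_pos: [0.5897, 0.0493, 0.0567]
orientation: [0.175, 3.134, 0.018]
contact_force: [0.3, 15.4, 0.4]
grip_width: -0.0001
stage [[ 6.  71.2]] z 0.0567 F stage [-1.62 15.35  0.38] t 12.3
```

```bash
python3 -m jog '[0,0,0,0,0.04,0,0,0,0,0,0,0.1,0,0,0,0,0,0,0.15,-0.2,0,0,0,0,0,0.15,-0.45,0,0,0,0,0,0.15,-0.7,0,0,0,0,0,0.15,-0.75,0,0,0,0,0,0.15,-0.75,0]'; python3 - <<'E'
from h import *
now();cv2.imwrite("pics/w8.png",r.grab_frame("wrist")[:,:,::-1]);cv2.imwrite("pics/s8.png",r.grab_frame("side")[:,:,::-1])
E
```

```text
clock: 13.0
tcp_pos: [0.5939, 0.0771, 0.2093]
orientation: [0.176, 3.129, 0.02]
contact_force: [-0.3, -0.3, -0.3]
grip_width: 0.0001
stage [[ 6.7 99.4]] z 0.2093 F stage [-0.27 -0.31 -0.26] t 13.0
```

View pics/w8.png

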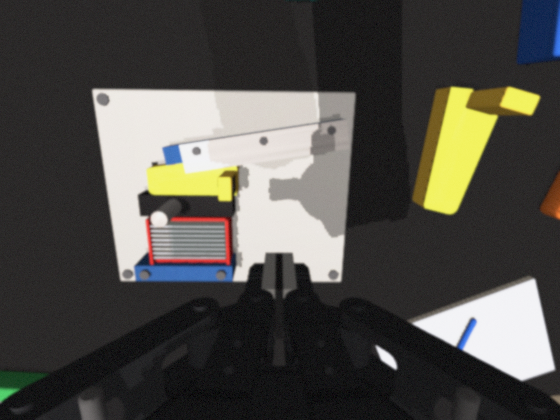

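The cassette sits flush on the fence, the bar is tight behind it, and the wedge (148–238, 165–198) is seated against the bar. The fingers are clear.

```bash
python3 -c "
from h import *
now();print(r.hand_in())"
```

```text
stage [[ 4.4 99.1]] z 0.2057 F stage [ 0.32 -0.63 -0.83] t 13.1
the job is handed in; nothing more can be done
None
```

The clamp is closed on the red cassette and the job is handed in at 13.1 s of the 51 s allowed; no verdict was reported.

- **Bar:** I pushed it by its post until it stopped moving, pressing up to about 12 N. The wrist picture afterwards showed the cassette square and flush on the blue fence.
- **Wedge:** I slid the smaller yellow wedge in by its tab. It moved about 80 mm in with about 1 N of resistance, then jammed with its origin near stage y 12 mm. I pressed it home to about 15 N, within the 12–20 N asked, and the tab moved less than 1 mm under that press.
- **After letting go:** the force reading was back to noise level. The last wrist picture showed the wedge seated behind the bar, the bar tight on the cassette and the cassette flush with the fence.

I did not tug the wedge or bar to test that the clamp holds. I also did not check the bottle, rack and timer again at the end, but the arm was never driven near them and there was no unexpected contact force. Between the two views the stage position differed by 2–3 mm and its angle by 0.15 degrees. I averaged them and found the bar stop and the jam by feel.

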